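# Tip up the cover of the egg viewing box

## Robot

A 6-joint arm with a two-finger parallel gripper is mounted at the origin on a cart in front of the work surface, level with it; the furniture and walls round the work are solid. World frame = base frame: x ahead of the robot, y to its left, z up, the work surface at z = 0. Lengths are in m, angles in rad, forces in N, time in s.
With the tool pointing down it reaches from about 0.4 to 0.825 m from the base axis. Payload 7 kg.
Tool frame: the origin (TCP) lies between the finger pads; the fingertips stand 25 mm ahead of it and the grasp point (between the pads) lies 6 mm ahead of it (arm.tip_extent is the z of the fingertips in the tool frame, in m); z points along the fingers, x is the direction in which the jaws open and shut, and the axes are right-handed (so a half turn about z gives the same grasp; the last joint's range is limited). The gripper opens to 88 mm and grips with 3 to 60 N. Pads are 19 mm wide; open, the fingers measure 130 mm over their backs; the gripper's body (78 mm by 193 mm) begins 47 mm behind the grasp point.
Start: joints at [1.438, 0.359, 0.012, 0, -1.224, -0.288], TCP at [0.276, 0.616, 0.252] pointing down, gripper open.
Joint ranges: [-3.07, 3.07], [-1.43, 2.12], [-1.02, 1.25], [-3.03, 1.67], [-3.05, -0], [-3.03, 3.03]. Speed limits (rad/s): [2.39, 2.39, 3.01, 3.14, 3.14, 3.14].

## Interface

Orientations are given as [roll, pitch, yaw] about the fixed x, y, z axes, in that order (R = Rz(yaw) Ry(pitch) Rx(roll)).
In Python, from station import monitor, grab_frame, job_done, arm gives the robot as it stands.
- The arm moves only by the shell command python3 -m jog 'ROWS' [FORCE]. ROWS is JSON, a list that holds one entry, the list of rows, each a list of 7 numbers: the shift along the world's x, y, z in m, then the turn, a rotation vector about the world's x, y, z in rad, then the opening, from 0 (shut) to 1 (fully open). In form: [[[dx, dy, dz, ax, ay, az, claw], ...]]. A call has 1 to 20 rows; each row shifts and turns the commanded pose from where the row before left it; what a row does not reach is not made up. A row lasts 1/8 s, in which the tool goes at most 62.5 mm and 10.7 degrees, less where a joint would pass 70% of its speed; a pose out of reach is approached as far as the arm can. A call is refused whole if a number of a shift passes 0.0625 or a number of a turn 0.188, either way. A call with a gripper value outside its range is refused whole. The fingers move at their own pace and stop on an object; FORCE is the grip in N (left out, the last holds). Time passes only in rows, so rows that do not move let the fingers close. It gives the time, the measured TCP pose, the force and the opening at its end, in the units of the state.
- monitor.get_state(): the state, without advancing time (a new reading comes with each control period).
- grab_frame(name): name is "side" or "top"; returns a dict with "pixels" (400x640x3 uint8, red, green, blue), "K" (3x3 intrinsics, pixels), "view" (4x4, takes a point from world to camera coordinates). Camera axes: x right, y down, z forward; pixel columns grow to the right and rows downward; lengths in m; the calibration is good to about 2 mm. A picture is of the moment at which its call begins. There is no depth.
- job_done(): hands the job in, once; it reports no verdict.
The state is a dict: "t": time; "q": joint angles; "qd": joint speeds; "joint_efforts": joint torques, N m; "eef_pos": TCP position; "ee_rot": TCP orientation; "force": force on the tool from outside, world axes, zero at the start; "moment": the same for the moment, N m; "width": finger opening in m.
Only numpy, scipy, OpenCV 4.12 (cv2) and the standard library are available. Lean on these libraries where they do the work, as an engineer would, in place of code of your own. Each camera call takes 0.05 s, during which the arm holds its last target.

## Task

Two small viewing boxes with clear rocking covers stand on the table. Press down the orange tab of the box that holds the round dish of fish eggs, all the way, so that its cover tips up and stays open for inspection, then let go. Leave the dish in its place and keep the other box, with the two small plugs, covered.

Things in the scene. Friction and masses are not known exactly. Their poses are not given: they have to be found in the camera images.
- egg_tab (a point): Orange press tab of the viewing box with the egg dish, 28 mm wide, 4 thick, on the robot's side. Origin: press point on its top face, 45 mm from the hinge, about 68 mm above the table (cover shut); +x points to the hinge and cover, y along the hinge. It reaches 23 mm farther out. Free below down to a 6 mm foot. A tool going straight down there meets the stop after about 38 mm, still on the tab.
- egg_cover (a joint): Hinge of the egg box's clear cover (98 x 84 mm, hinge 66 mm above the table), rad: 0 = shut, level; grows as the tab is pressed and the cover tips up; 0.7 = stop, fully open. Starts at 0 to 0.1. Stiff: about 3 N on the press point moves it, and it stays where it is left.
- spares_cover (a joint): The same hinge on the other viewing box, which is alike (both are fixed boxes, clear walls, white corners, 103 mm wide, 166 mm long with the foot) but holds a small black weight and a brown stopper. Must stay nearly shut. Starts at 0 to 0.1 rad.
- petri_dish: Clear round dish with dark fish eggs, 58 mm across, 12 mm high, lying loose in the egg box under the cover. Origin: centre of its underside.
Mind the look-alikes: they are no part of the job. Leave any pink look-alike of the part that bears egg_tab alone.

How it is judged:
By the outcome, as a careful person would: the job done as asked, in the order asked, and still so for the second after the job is handed in, with the robot touching nothing.
It also fails if it takes over 22 s, if anything falls off the work surface, if the arm or the gripper's body presses on something with over 40 N, if the wrist force passes 120 N, or if a joint passes its speed limit or range.

## Working session

There is one attempt and no reset: what is moved stays moved. The work goes in short steps, Python scripts to look and compute and a shell command to move; the robot and the scene stay as the last step left them, time stands still between calls to the robot, and variables do not carry over. Pictures are saved under pics/ and viewed, and the job is handed in when it is done.

```bash
mkdir -p pics
cat > h.py <<'E'
import numpy as np,cv2
from station import monitor, grab_frame, job_done, arm
def ray(K,V,u,v):
    R=V[:3,:3];t=V[:3,3];c=-R.T@t;d=R.T@np.linalg.inv(K)@np.array([u,v,1.]);return c,d
def atz(K,V,u,v,z):
    c,d=ray(K,V,u,v);return c+d*(z-c[2])/d[2]
def proj(K,V,p):
    q=K@(V[:3,:3]@np.array(p)+V[:3,3]);return q[:2]/q[2]
E
python3 - <<'E'
from h import *
for n in("top","side"):
    f=grab_frame(n);cv2.imwrite(f"pics/{n}0.png",f["pixels"][:,:,::-1]);np.savez(f"{n}0.npz",K=f["K"],V=f["view"],p=f["pixels"]);print(n,f["K"],f["view"])
s=monitor.get_state();print(s)
E
```

```text
top [[375.65192683   0.         319.5848035 ]
 [  0.         375.65192683 194.43116751]
 [  0.           0.           1.        ]] [[-0.01975282 -0.99967425 -0.01616244  0.01223284]
 [-0.99469751  0.02128124 -0.10061794  0.53770572]
 [ 0.10092912  0.01408925 -0.99479385  0.86052384]
 [ 0.          0.          0.          1.        ]]
side [[509.28543095   0.         321.34718949]
 [  0.         509.28543095 204.62665358]
 [  0.           0.           1.        ]] [[-0.99911527 -0.04134067 -0.00772213  0.5379067 ]
 [-0.01935871  0.61509175 -0.78821785  0.05994957]
 [ 0.03733527 -0.787371   -0.61534786  1.00974213]
 [ 0.          0.          0.          1.        ]]
{'t': 0.1, 'q': array([ 1.43806848e+00,  3.59305524e-01,  1.11383071e-02, -2.97139012e-04,
       -1.22412154e+00, -2.88103114e-01]), 'qd': array([-1.72244119e-04, -1.24516442e-03,  2.75733700e-03, -3.76676829e-04,
        3.13650564e-03, -9.93293624e-05]), 'joint_efforts': array([-2.82396271e-03, -5.84164345e+01,  2.93754101e+01,  7.01557025e+00,
        1.02269652e-02, -5.85228872e-05]), 'eef_pos': array([0.2756084 , 0.61571648, 0.25071942]), 'ee_rot': array([-3.14143640e+00, -1.51029620e-03, -1.99172857e+00]), 'force': array([-0.16158512,  0.62650074,  0.45559805]), 'moment': array([ 0.01942812, -0.00078457,  0.00461737]), 'width': 0.08727377689137328}
```

View pics/top0.png

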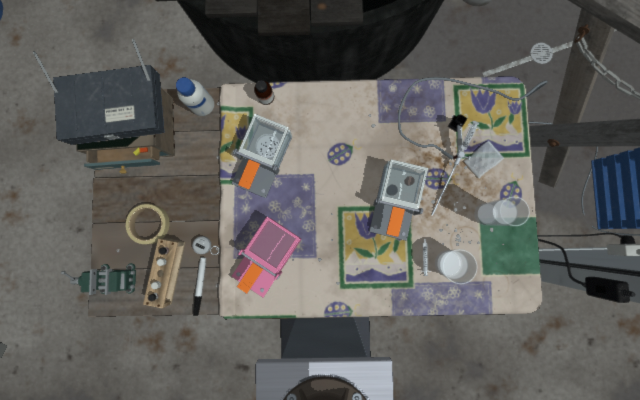

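View pics/side0.png

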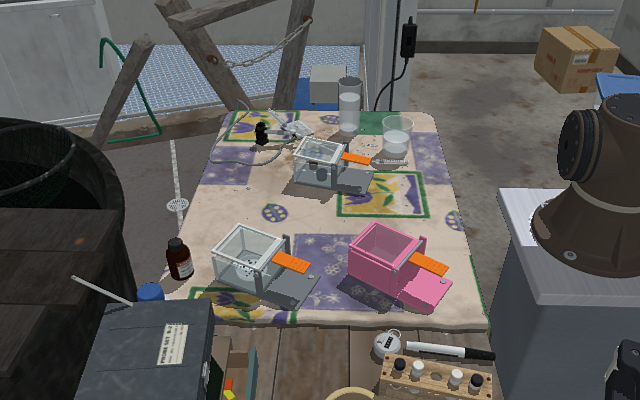

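Run:
```python
from h import *
for n,(x0,y0,x1,y1) in {"top":(215,95,315,305),"side":(190,210,330,320)}.items():
    d=np.load(n+"0.npz");im=d["p"][y0:y1,x0:x1,::-1]
    if n=="top": im=im[:110]
    im=cv2.resize(im,None,fx=5.4,fy=5.4,interpolation=cv2.INTER_CUBIC);cv2.imwrite(f"pics/{n}0c.png",im)
    print(n,im.shape,proj(d["K"],d["V"],[0.276,.616,.25]),proj(d["K"],d["V"],[0.,0,.0]))
```

```text
top (594, 540, 3) [-35.61364593 339.92917243] [324.92491274 429.16050408]
side (594, 756, 3) [634.98949211 520.53237215] [592.65214627 234.86352537]
```

View pics/top0c.png

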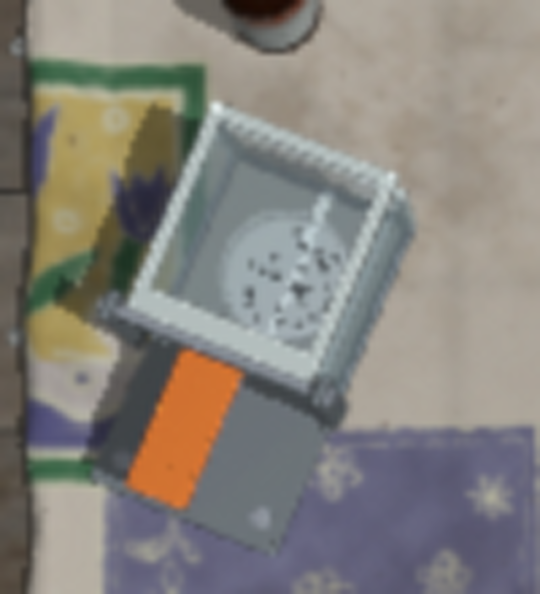

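View pics/side0c.png

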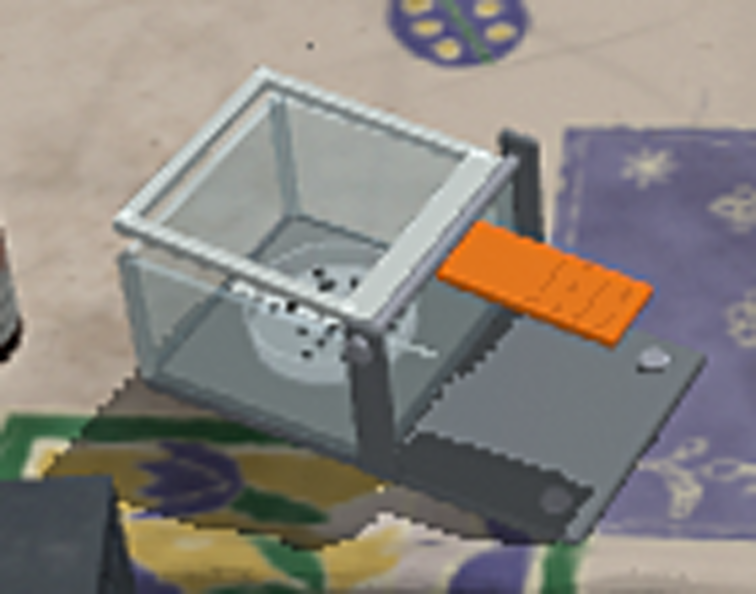

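Run:
```python
from h import *
from scipy.optimize import least_squares
t=np.load("top0.npz");s=np.load("side0.npz")
def tp(x,y):return np.array([215+x/5.4,95+y/5.4])
def sp(x,y):return np.array([190+x/5.4,210+y/5.4])
T=[tp(128,485),tp(188,508),tp(182,350),tp(242,375)]
S=[sp(653,289),sp(613,346)]
# side outer: far corner (653,289) -> which is robot-right? compute by triangulation both ways
def tri(a,b):
    r=least_squares(lambda p:np.r_[proj(t["K"],t["V"],p)-a,proj(s["K"],s["V"],p)-b],[.4,.2,.07]);return r.x,r.fun
A=tri(T[0],S[1]);B=tri(T[1],S[0]);print(A,B,np.linalg.norm(A[0]-B[0]))
C=tri(T[2],sp(438,275));D=tri(T[3],sp(480,222));print(C,D)
o=(A[0]+B[0])/2
for z in(.062,.066,.07):
    P=[atz(t["K"],t["V"],*q,z) for q in T];o=(P[0]+P[1])/2;i=(P[2]+P[3])/2;u=(i-o)/np.linalg.norm(i-o);print(z,o,i,np.linalg.norm(i-o),np.degrees(np.arctan2(u[1],u[0])),"press",o+u*.023)
# dish
P=atz(t["K"],t["V"],*tp(290,275),.01);print("dish",P)
```

```text
(array([0.56015551, 0.1853458 , 0.06033765]), array([-0.00125185,  0.17478418, -0.12597794, -0.01711228])) (array([0.5494725 , 0.15989582, 0.06016012]), array([-0.00357985,  0.32282321, -0.23866844, -0.0306277 ])) 0.027601807893407257
(array([0.61679932, 0.16130397, 0.06543248]), array([ 0.00185543,  0.11847109, -0.08669825, -0.01558377])) (array([0.60605072, 0.13597255, 0.06472275]), array([-0.000815  , -0.07079445,  0.05310108,  0.009119  ]))
0.062 [0.55516664 0.1722377  0.062     ] [0.61207733 0.14922751 0.062     ] 0.06138644500484978 -22.014519957674118 press [0.57648969 0.16361634 0.062     ]
0.066 [0.5546625  0.17137212 0.066     ] [0.61130485 0.14847043 0.066     ] 0.0610970038472349 -22.01451995767413 press [0.57598554 0.16275077 0.066     ]
0.07 [0.55415835 0.17050655 0.07      ] [0.61053237 0.14771335 0.07      ] 0.06080756268962011 -22.01451995767407 press [0.57548139 0.16188519 0.07      ]
dish [0.66151059 0.1235321  0.01      ]
```

The top image shows the egg dish (crop about 290,275) in the left grey box, with its orange tab at about (250,175). The right grey box holds the two plugs, and the pink box is the look-alike. The triangulated tab is 27.6 mm wide (28 given) and its outer end is at z≈0.060, so the cover sits slightly tipped, within the 0–0.1 rad start range. The press point is about (0.576, 0.163), and the hinge direction is at a yaw of −22°.

```bash
python3 -m jog '[[[0.025,-0.0378,0,0,0,0.037,0],[0.025,-0.0378,0,0,0,0,0],[0.025,-0.0378,0,0,0,0,0],[0.025,-0.0378,0,0,0,0,0],[0.025,-0.0378,0,0,0,0,0],[0.025,-0.0378,0,0,0,0,0],[0.025,-0.0378,0,0,0,0,0],[0.025,-0.0378,0,0,0,0,0],[0.025,-0.0378,0,0,0,0,0],[0.025,-0.0378,0,0,0,0,0],[0.025,-0.0378,0,0,0,0,0],[0.025,-0.0378,0,0,0,0,0],[0,0,0,0,0,0,0],[0,0,0,0,0,0,0]]]'
python3 - <<'E'
from h import *
f=grab_frame("side");cv2.imwrite("pics/side1.png",f["pixels"][:,:,::-1]);s=monitor.get_state();print(s["t"],s["eef_pos"],s["ee_rot"],s["force"],s["width"],arm.tip_extent)
E
```

```text
t: 1.85
eef_pos: [0.5755, 0.1623, 0.2511]
ee_rot: [3.141, -0.001, -1.955]
force: [0.3, -0.9, -0.4]
width: 0.0005
1.9 [0.57537022 0.16280434 0.251309  ] [ 3.14116394e+00 -2.58727422e-04 -1.95448952e+00] [-0.43236017 -0.04704816 -0.09894173] 0.0002748052189344612 0.025
```

View pics/side1.png

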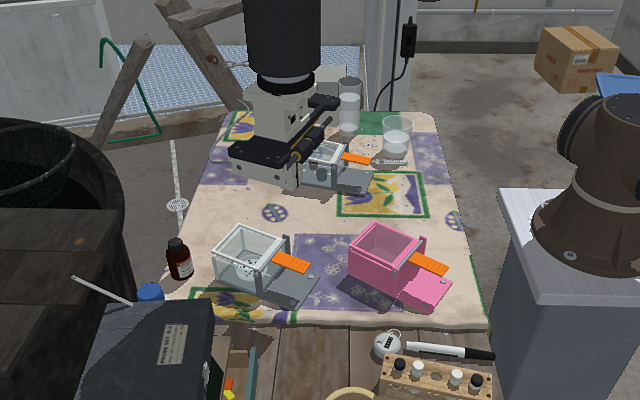

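The arm is above the press point, jaws shut. Next I lower the tip to about 12 mm above the tab and look.

```bash
python3 -m jog '[[[0,0,-0.037,0,0,0,0],[0,0,-0.037,0,0,0,0],[0,0,-0.037,0,0,0,0],[0,0,-0.037,0,0,0,0],[0,0,0,0,0,0,0]]]'
python3 - <<'E'
from h import *
s=monitor.get_state();p=s["eef_pos"]-[0,0,.025]
out=[]
for n in("side","top"):
    f=grab_frame(n);u=proj(f["K"],f["view"],p);print(n,u,s["eef_pos"])
    x0,y0=(190,190) if n=="side" else (200,100)
    out.append(cv2.resize(f["pixels"][y0:y0+110,x0:x0+140,::-1],None,fx=4,fy=4,interpolation=cv2.INTER_CUBIC))
cv2.imwrite("pics/s2.png",out[0]);cv2.imwrite("pics/t2.png",out[1])
E
```

```text
t: 2.52
eef_pos: [0.5736, 0.1625, 0.1011]
ee_rot: [3.138, -0.004, -1.953]
force: [0.1, 0.2, -0.4]
width: 0.0003
side [296.10255466 257.45880854] [0.57355554 0.1625344  0.10110037]
top [247.20699971 177.97950062] [0.57355554 0.1625344  0.10110037]
```

View pics/s2.png

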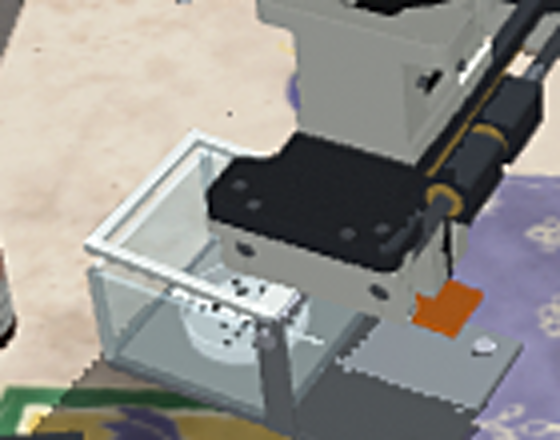

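```bash
python3 -m jog '[[[0,0,-0.008,0,0,0,0],[0,0,-0.006,0,0,0,0],[0,0,-0.006,0,0,0,0],[0,0,-0.006,0,0,0,0],[0,0,-0.006,0,0,0,0]]]'; python3 -m jog '[[[0,0,-0.004,0,0,0,0],[0,0,0,0,0,0,0]]]'
```

```text
t: 3.25
eef_pos: [0.5762, 0.1626, 0.0716]
ee_rot: [-3.141, 0.001, -1.955]
force: [1.6, -1.2, 5.4]
width: 0.0008
t: 3.5
eef_pos: [0.5751, 0.1623, 0.0667]
ee_rot: [3.14, -0.001, -1.955]
force: [-0.2, 0.3, 0.6]
width: 0.0004
```

```bash
python3 -m jog '[[[0,0,-0.003,0,0,0,0],[0,0,-0.003,0,0,0,0]]]'; python3 -m jog '[[[0,0,-0.003,0,0,0,0]]]';  python3 -m jog '[[[0,0,-0.002,0,0,0,0]]]'
```

```text
t: 3.75
eef_pos: [0.576, 0.1625, 0.0622]
ee_rot: [-3.141, 0.0, -1.954]
force: [-5.5, -1.3, 23.1]
width: 0.0007
t: 3.88
eef_pos: [0.5764, 0.1624, 0.0615]
ee_rot: [-3.14, 0.0, -1.953]
force: [-16.1, -2.6, 47.4]
width: 0.0004
t: 4.0
eef_pos: [0.5764, 0.1624, 0.0613]
ee_rot: [-3.139, 0.001, -1.953]
force: [-18.7, -2.7, 56.0]
width: 0.0001
```

Run:
```python
from h import *
f=grab_frame("side");cv2.imwrite("pics/s3.png",cv2.resize(f["pixels"][170:300,180:340,::-1],None,fx=4,fy=4,interpolation=cv2.INTER_CUBIC))
```

```text
(no output)
```

View pics/s3.png

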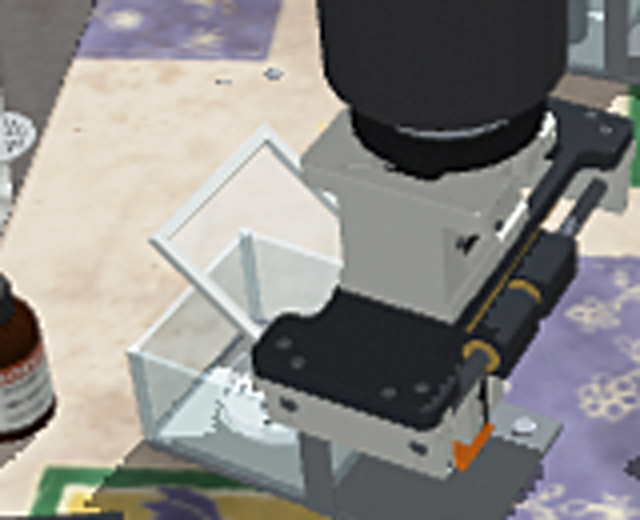

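Firm stop at tip z≈0.036, which fits 0.7 rad with the pad's inner edge on the sloped tab. The picture shows the cover tipped up. Next I back straight up and check.

```bash
python3 -m jog '[[[0,0,0.01,0,0,0,0],[0,0,0.02,0,0,0,0],[0,0,0.04,0,0,0,0],[0,0,0.04,0,0,0,0],[0,0,0.04,0,0,0,0],[-0.04,0,0.03,0,0,0,0],[-0.05,0,0.02,0,0,0,0],[-0.04,0,0,0,0,0,0],[0,0,0,0,0,0,0]]]'
python3 - <<'E'
from h import *
for n in("side","top"):
    f=grab_frame(n);np.savez(f"{n}4.npz",K=f["K"],V=f["view"],p=f["pixels"])
    cv2.imwrite(f"pics/{n}4.png",f["pixels"][:,:,::-1])
    x0,y0=(190,190) if n=="side" else (200,80)
    cv2.imwrite(f"pics/{n}4c.png",cv2.resize(f["pixels"][y0:y0+130,x0:x0+150,::-1],None,fx=4.5,fy=4.5,interpolation=cv2.INTER_CUBIC))
E
```

```text
t: 5.18
eef_pos: [0.4434, 0.1621, 0.2569]
ee_rot: [3.141, 0.001, -1.953]
force: [0.3, -0.2, -0.4]
width: 0.0003
```

View pics/side4c.png

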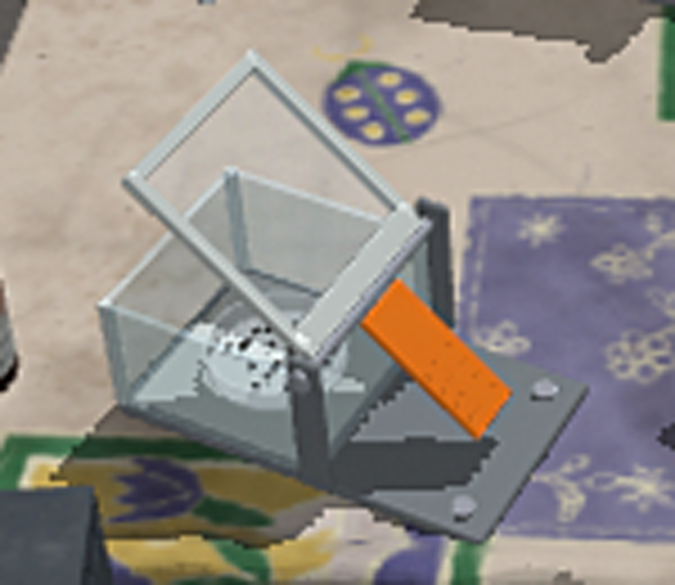

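View pics/top4.png

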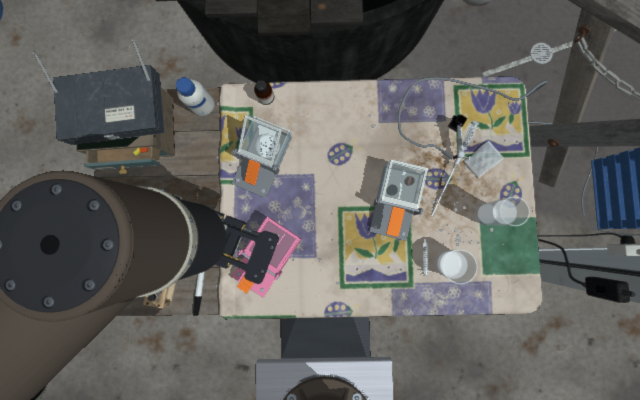

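View pics/side4.png

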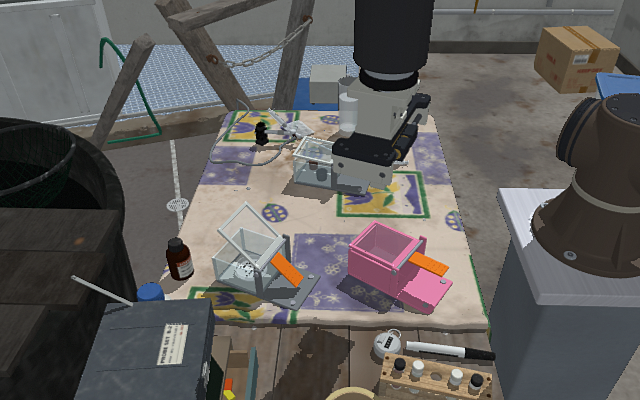

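Run:
```python
from h import *
from scipy.optimize import least_squares
u=np.array([.927,-.375,0]);v=np.array([.375,.927,0]);z=np.array([0,0,1.])
def fit(px,n,r,half,off,side="side4"):
    s=np.load(side+".npz")
    def f(p):
        a=p[0];H=np.array([.576,.163,.066])+.045*u+p[1]*v+p[2]*u
        d=np.cos(a)*u+np.sin(a)*z;nn=-np.sin(a)*u+np.cos(a)*z
        return np.r_[np.concatenate([proj(s["K"],s["V"],H+r*d+k*half*v+off*nn)-q for k,q in zip((-1,1),px)]),p[1:]/.002]
    x=least_squares(f,[.4,0,0]);print(n,x.x,x.fun.round(1))
c=lambda x,y:np.array([190+x/4.5,190+y/4.5])
c0=lambda x,y:np.array([190+x/5.4,210+y/5.4])
fit([c0(653,289),c0(613,346)],"tab before",-.068,.014,.002,"side0")
fit([c(511,394),c(481,440)],"tab",-.068,.014,.002)
fit([c(252,55),c(130,180)],"cover",.098,.042,.0)
print(np.abs(np.load("side0.npz")["p"].astype(int)-np.load("side4.npz")["p"])[135:195,285:328].max())
```

```text
tab before [ 1.31121903e-01 -1.05157966e-04 -2.51285949e-04] [-0.2 -0.1  0.1  0.1 -0.1 -0.1]
tab [ 0.74339154  0.00096193 -0.00199412] [-0.1 -0.8 -0.5 -0.2  0.5 -1. ]
cover [ 7.24346938e-01  3.00076809e-04 -3.19844207e-03] [-0.8 -1.2 -0.4 -0.2  0.2 -1.6]
10
```

```bash
python3 -c "
from station import job_done,monitor
print(monitor.get_state()['force']);print(job_done())"
```

```text
[ 0.53910113  0.62421854 -0.57920979]
the job is handed in; nothing more can be done
None
```

I pressed the egg box's orange tab straight down to its stop with the jaws shut, lifted clear and handed the job in at about 5.3 s. The peak force I read was about 59 N at the wrist, against a limit of 120 N.

- **Egg cover:** after I let go it stayed open. Image fits gave about 0.74 rad from the tab and 0.72 rad from the cover, against a stop at 0.7. The fit reads slightly high: it gave 0.13 rad at the start, where at most 0.1 is possible.
- **Dish:** it is still in its place, within about 2 pixels in the side view.
- **Other boxes:** the plug box's visible part is unchanged in the side view and it looks shut in the top view. I never touched the pink look-alike.
- **Arm:** it is clear of everything, with the force reading near zero.

No check failed.

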